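# Hold the hand gauge on the watch pressure tester

### The job

Lift the hand gauge out of its holder and push its coupler squarely onto the tilted test nipple of the watch pressure tester until it snaps on. Then keep pressing along the nipple so that the sprung collar round the nipple is pushed right down, as the reading needs the valve held open, and finish while still gripping the gauge and holding it pressed down. Do not disturb the other things on the bench.

Things in the scene. Friction and masses are not known exactly. Their poses are not given: they have to be found in the camera images.
- gauge: hand gauge, 102 mm tall, 0.22 kg, upright in its holder, coupler down. Origin: centre of the coupler's open mouth, its lower end; z runs up its axis. Coupler: round steel sleeve, 28 mm diameter, z 0 to 40 mm, any turn about z fits. Its bore: a lip 15 mm in diameter, 4 mm thick at the mouth, then 21 mm wide to 34 mm deep. Neck: 20 mm diameter, z 40 to 52 mm
- gauge_head (a point): centre of the gauge's square grey head, 76 mm up its axis from the mouth. Head 36 x 36 mm, 48 mm tall (z 52 to 100 mm of the gauge), flat sides facing the gauge's x and y axes, round white dial on top; take it by two opposite flats
- holder: black holder fixed to the bench: foot disc 68 mm in diameter, 6 mm thick, and an upright open cup, 42 mm outside, 32 mm inside diameter, rim 34 mm above the bench. Origin: centre of its underside. The gauge stands in it, mouth on the cup's floor 10 mm above the bench: raise it over 26 mm straight up to clear the rim
- tester: pressure tester fixed to the bench: black base 160 x 110 x 16 mm (x, y, z); at its -x end a block 60 mm wide with the tilted nipple, at its +x end an upright clear chamber 76 mm in diameter, 82 mm high with its knob, axis 37 mm to +x. Origin: centre of its underside, z up. The nipple leans 25 degrees from vertical towards the tester's -x; its tip is at x -59.4, y 0, z 92.8 mm
- nipple_tip (a point): centre of the nipple's flat tip; z points outwards along its axis, up and 25 degrees towards the tester's -x. Fixed steel rod 12 mm in diameter, tapering to 6 mm over its last 6 mm, 34 mm long, on a boss 38 mm wide. With the coupler's mouth pressed right down, the mouth is 26.5 mm below the tip
- nipple: the nipple's foot: origin on its axis, 34 mm below the tip, z along the axis to the tip. Four sprung balls stand 3.5 mm out of its sides, centred 12 mm below the tip. The coupler's lip meets them with its mouth 8 mm below the tip, needs about 10 to 15 N to pass, and has snapped on behind them with the mouth some 20 mm below the tip
- collar (a joint): travel (m) of the flat aluminium collar, 31 mm in diameter, round the nipple: 0 is up (top face 17.5 mm below the tip), 0.009 right down at its stop. The coupler's mouth pushes it down along the nipple against a spring, 2 N at first, 9 N at the stop. Let go, a latched gauge rides back to about 0.003; hold it near the stop, beyond 0.006
- dish: shallow round glass dish with small watch parts, diameter 84 mm, 16 mm high; bystander. Origin: centre of its underside
- case_ring: steel watch-case ring lying flat, 40 mm outside, 10 mm high; bystander. Origin: centre of its underside
- loupe: black eye loupe, a truncated cone 38 mm wide, 28 mm high; bystander. Origin: centre of its underside
- screwdriver: small screwdriver with brass handle, 130 mm long, lying along its x axis; bystander. Origin near its middle, on the underside
- adhesive: small upright bottle, 34 mm diameter, 85 mm high; bystander. Origin: centre of its underside
- parts_box: flat clear box of parts, 110 x 170 x 22 mm (x, y, z); bystander. Origin: centre of its underside

How it is judged:
By the outcome, as a careful person would: the job done as asked, in the order asked, and still so for the second after the job is handed in, while the arm keeps its last pose, push and grip.
It also fails if it takes over 42 s, if anything falls off the work surface, if the arm or the gripper's body presses on something with over 40 N, if the wrist force passes 120 N, or if a joint passes its speed limit or range.

### The arm

A 6-joint arm with a two-finger parallel gripper is mounted at the origin on the work surface. World frame = base frame: x ahead of the robot, y to its left, z up, the work surface at z = 0. Lengths are in m, angles in rad, forces in N, time in s.
With the tool pointing down it reaches from about 0.15 to 0.775 m from the base axis. Payload 6.1 kg.
Tool frame: the origin (TCP) lies between the finger pads; the fingertips stand 8 mm ahead of it and the grasp point (between the pads) lies 11 mm behind it; z points along the fingers, y is the line along which they close (so a half turn about z gives the same grasp; the last joint's range is limited). The gripper opens to 85 mm and grips with 20 to 120 N. Pads are 22 mm wide; open, the fingers measure 114 mm over their backs; the gripper's body (76 mm by 85 mm) begins 54 mm behind the grasp point. The pads swing forward as they close: fully open they stand 13 mm farther back than shut.
Start: joints at [1.146, 0.126, -0.04, 1.405, 0, 1.571], TCP at [0.216, 0.478, 0.239] pointing down, gripper open.
Joint ranges: [-2.72, 2.72], [-0.95, 1.95], [-1.27, 1.35], [-1.78, 2.02], [-1.46, 1.47], [-3.14, 3.14]. Speed limits (rad/s): [2.39, 2.39, 3.01, 3.14, 3.14, 3.14].

### API

Orientations are given as a rotation vector (axis times angle).
In Python, from station import bot, get_image, get_calibration, workorder, models gives the robot as it stands.
- The arm moves only by the tool arm_command, never from a script. Its argument "steps" is a list of rows, each an object with "delta_pos": the shift along the tool's x, y, z in cm, a list of three; "rot": the turn, a rotation vector about the tool's x, y, z in rad, a list of three; "gripper": the opening, from -1 (shut) to 1 (fully open). A call has 1 to 8 rows; each row shifts and turns the commanded pose from where the row before left it, along the tool's axes as they then stand; what a row does not reach is not made up. A row lasts 1/10 s, in which the tool goes at most 50 mm and 8.59 degrees, less where a joint would pass 70% of its speed; a pose out of reach is approached as far as the arm can. A call is refused whole if a number of a shift passes 5 or a number of a turn 0.15, either way. A call with a gripper value outside its range is refused whole. The fingers move at their own pace and stop on an object; "newtons" is the grip in N (left out, the last holds). Time passes only in rows, so rows that do not move let the fingers close. It gives the time, the measured TCP pose, the force, the opening and the grip force at its end, in the units of the state.
- bot.get_state(): the state, without advancing time (a new reading comes with each control period).
- get_image(name): name is "scene" or "top" or "wrist"; returns (picture, depth): 384x512x3 uint8, red, green, blue; 384x512 float32, m along the optical axis (not along the pixel's ray), 0 where there is no reading.
- get_calibration(name): a dict with "camera_matrix" (3x3 intrinsics, pixels), "world_to_cam" (4x4, takes a point from world to camera coordinates). Camera axes: x right, y up, looking along -z (the intrinsics and any distortion apply to the point x, -y, -z); pixel columns grow to the right and rows downward; lengths in m; the calibration is good to about 2 mm. A picture is of the moment at which its call begins: read the wrist's pose just before it. get_calibration takes no time and is no camera call; for the wrist camera it gives the pose at the moment of the call.
- workorder.sign_off(): hands the job in; it is judged then, once.
Trained networks look in the newest picture that a camera, given by its name, has taken for a name from the list of things; names that differ only in an ending like _2 or _b are one class to them, and where a whole thing is asked for, a point or a joint stands for the part that bears it (a point fixed in the world has none). Each returns a list of dicts, best first, with "conf" (0 to 1); they miss things now and then, are a little off and sometimes report something else, mostly with a low value. They report only what shows in the picture. A call takes as long as a camera call.
- models.spot_in(target, camera): "extent" ([centre column, centre row, width, height] in pixels, round what is visible of it).
The state is a dict: "time_s": time; "q": joint angles; "joint_velocities": joint speeds; "joint_torque": joint torques, N m; "tool_pos": TCP position; "orientation": TCP orientation; "ft_force": force on the tool from outside, world axes, zero at the start; "wrist_torque": the same for the moment, N m; "gripper_width": finger opening in m; "finger_force": force on a finger pad.
Only numpy, scipy, OpenCV 4.12 (cv2) and the standard library are available. Lean on these libraries where they do the work, as an engineer would, in place of code of your own. Each camera call takes 0.05 s, during which the arm holds its last target. There are 200 camera calls.

## Working session

There is one attempt and no reset: what is moved stays moved. The work goes in short steps, Python scripts to look and compute and a tool call to move; the robot and the scene stay as the last step left them, time stands still between calls to the robot, and variables do not carry over. Pictures are saved under pics/ and viewed, at most 10 in all, crops included, and the job is handed in when it is done.

Besides the shell and the picture viewer there is one more tool, called after ">>>" as name([rows], argument=value, ...), one row to a line, values as JSON. arm_command: Moves the arm, as the interface text tells. Its arguments: {"type":"object","properties":{"steps":{"type":"array"},"newtons":{"type":"number"}},"required":["steps"]}

```bash
mkdir -p pics; cat > h.py <<'E'
from station import bot, get_image, get_calibration, workorder, models
import numpy as np, cv2
from scipy.spatial.transform import Rotation as R
def cloud(cam):
    c=get_calibration(cam); im,d=get_image(cam)
    K=np.array(c["camera_matrix"]); T=np.linalg.inv(np.array(c["world_to_cam"]))
    v,u=np.mgrid[:384,:512]
    p=np.stack([(u-K[0,2])/K[0,0]*d,-(v-K[1,2])/K[1,1]*d,-d,np.ones_like(d)],-1)
    W=(p@T.T)[...,:3]; W[d<=0]=np.nan
    return im,d,W
def save(im,n): cv2.imwrite('pics/'+n,cv2.cvtColor(im,cv2.COLOR_RGB2BGR))
E
python3 - <<'E'
from h import *
s=bot.get_state(); print(s)
ims=[]
for c in("scene","top"):
    im,d,W=cloud(c); np.savez(c+'.npz',im=im,W=W); ims.append(im)
    print(c,get_calibration(c)["world_to_cam"],(d>0).mean())
    for t in("gauge","gauge_head","holder","tester","nipple","collar"):
        print(t,[(np.round(x["extent"]).tolist(),round(x["conf"],2)) for x in models.spot_in(t,c)[:2]])
save(ims[0],'scene.png');save(ims[1],'top.png')
E
```

```text
{'time_s': 0.0, 'q': array([ 1.14599032e+00,  1.26375250e-01, -4.06252063e-02,  1.40540846e+00,
       -2.18279839e-05,  1.57081824e+00]), 'joint_velocities': array([ 0.00033964, -0.00091477,  0.00030908, -0.00063236, -0.00054315,
       -0.0001711 ]), 'joint_torque': array([ 7.60273215e-04, -4.35917115e+01,  3.52922344e+01,  1.72989297e-02,
       -6.97625842e-05, -4.43773146e-06]), 'tool_pos': array([0.2162136 , 0.47796392, 0.23852309]), 'orientation': array([-6.62243841e-01, -3.07067251e+00,  2.48310145e-03]), 'ft_force': array([-0.59298763, -0.00415153, -0.73952633]), 'wrist_torque': array([-0.01010927,  0.02547452,  0.0350683 ]), 'finger_force': 0.0, 'gripper_width': 0.0852776751951306}
scene [[-0.72260248  0.69103804 -0.01766609  0.35789557]
 [-0.48561102 -0.48927254  0.72442689  0.1750126 ]
 [ 0.491963    0.53205151  0.68912524 -1.4810914 ]
 [ 0.          0.          0.          1.        ]] 0.9959971110026041
gauge [([296.0, 240.0, 18.0, 31.0], 0.93)]
gauge_head [([296.0, 242.0, 16.0, 30.0], 0.9)]
holder [([294.0, 258.0, 30.0, 20.0], 0.83), ([196.0, 166.0, 13.0, 14.0], 0.73)]
tester [([194.0, 185.0, 55.0, 60.0], 0.95)]
nipple [([197.0, 168.0, 13.0, 18.0], 0.62)]
collar [([293.0, 257.0, 29.0, 22.0], 0.48)]
top [[-0.01748542 -0.99979522  0.01018684 -0.00369051]
 [ 0.98579799 -0.01553688  0.16721522 -0.53111461]
 [-0.1670227   0.01296599  0.98586779 -1.20032393]
 [ 0.          0.          0.          1.        ]] 0.9959208170572916
gauge [([197.0, 197.0, 16.0, 17.0], 0.5)]
gauge_head [([198.0, 197.0, 11.0, 16.0], 0.71), ([132.0, 184.0, 21.0, 14.0], 0.39)]
holder [([326.0, 200.0, 9.0, 2.0], 0.69), ([200.0, 201.0, 17.0, 20.0], 0.56)]
tester [([316.0, 189.0, 53.0, 56.0], 0.82)]
nipple [([324.0, 199.0, 13.0, 14.0], 0.52)]
collar [([323.0, 200.0, 8.0, 5.0], 0.52)]
```

View pics/top.png

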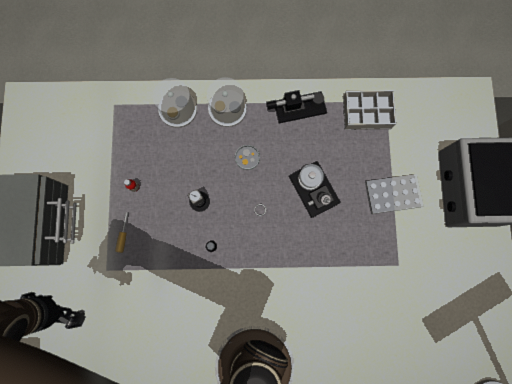

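View pics/scene.png

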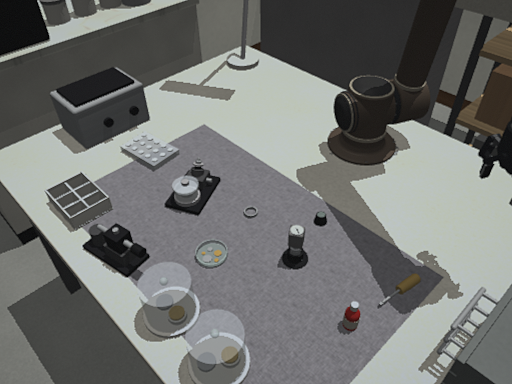

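The top view shows the gauge at (197,197) and the tester with its chamber at (311,177) and nipple at (325,200). In the scene view the gauge stands in its holder at (296,242) and the tester is at (194,185).

```bash
python3 - <<'E'
from h import *
for c,g,t in(("top",(198,197),(315,189)),("scene",(296,240),(194,185))):
    W=np.load(c+'.npz')['W']
    def reg(x,y,r): return W[y-r:y+r+1,x-r:x+r+1].reshape(-1,3)
    P=reg(*g,22); H=P[(P[:,2]>.075)]; print(c,'head n',len(H),'med',np.median(H,0),H.min(0),H.max(0))
    Tp=H[H[:,2]>.104]; print(' top',len(Tp),Tp.mean(0) if len(Tp) else '')
    P=reg(*t,38); B=P[(P[:,2]>.010)&(P[:,2]<.022)]
    r=cv2.minAreaRect((B[:,:2]*1000).astype(np.float32)); print(' base',len(B),r)
    N=P[(P[:,2]>.05)]
    print(' high',len(N)); 
    k=cv2.kmeans(N.astype(np.float32)[:,:2],2,None,(3,50,1e-5),5,cv2.KMEANS_PP_CENTERS)
    for i in(0,1):
        q=N[k[1][:,0]==i]; print('  ',len(q),q.mean(0),q.min(0),q.max(0),q[q[:,2].argmax()])
E
```

```text
top head n 163 med [0.51673143 0.1715541  0.10962943] [0.49728168 0.1506391  0.0762361 ] [0.54072793 0.19610003 0.11662936]
 top 137 [0.51899814 0.17303459 0.11013451]
 base 697 ((553.3439331054688, -205.49557495117188), (159.54563903808594, 110.58385467529297), 26.40670394897461)
 high 640
   448 [ 0.58543522 -0.18883251  0.07024375] [ 0.54815025 -0.22690351  0.05871045] [ 0.62377613 -0.15274497  0.08750067] [ 0.57978284 -0.18545144  0.08750067]
   192 [ 0.51595547 -0.21972075  0.06580959] [ 0.48686086 -0.25485793  0.05005313] [ 0.55419352 -0.1885704   0.09395303] [ 0.50233352 -0.23354241  0.09395303]
scene head n 299 med [0.53004789 0.1797708  0.1066355 ] [0.49927045 0.15196087 0.07545724] [0.54519727 0.19781539 0.11292352]
 top 172 [0.52362214 0.17576541 0.10918037]
 base 763 ((524.6998901367188, -268.89349365234375), (334.1754150390625, 177.5960693359375), 63.302459716796875)
 high 636
   191 [ 0.52130815 -0.21897454  0.06661696] [ 0.49297702 -0.25313691  0.05017675] [ 0.56287072 -0.18907519  0.0930263 ] [ 0.51098056 -0.22214366  0.0930263 ]
   445 [ 0.59327521 -0.18235729  0.06809272] [ 0.55297317 -0.23083814  0.05024296] [ 0.62752105 -0.14961782  0.08460446] [ 0.59330331 -0.18716933  0.08460446]
```

```bash
cat >> h.py <<'E'
def togo(pos,Rt=None):
    s=bot.get_state(); r=R.from_rotvec(s["orientation"]); p=s["tool_pos"]
    print('pose',s["time_s"],p.round(4),'z',r.as_matrix()[:,2].round(4),'y',r.as_matrix()[:,1].round(4),'F',s["ft_force"].round(1),'q',s["q"].round(3))
    print('shift tool cm',(r.inv().apply(np.array(pos)-p)*100).round(2))
    if Rt is not None: print('rot tool',(r.inv()*Rt).as_rotvec().round(4))
def down(yaw_y,axis=(0,0,1)):  # tool z=-axis, y near direction
    z=-np.array(axis,float); y=np.array([np.cos(yaw_y),np.sin(yaw_y),0]); y-=z*(y@z); y/=np.linalg.norm(y)
    return R.from_matrix(np.c_[np.cross(y,z),y,z])
E
python3 - <<'E'
from h import *
togo([0.44,0.16,0.26])
c=get_calibration("wrist"); s=bot.get_state(); T=np.linalg.inv(c["world_to_cam"]); r=R.from_rotvec(s["orientation"])
print('cam in tool',r.inv().apply(T[:3,3]-s["tool_pos"]),'look',r.inv().apply(-T[:3,2]),c["camera_matrix"])
E
```

```text
pose 0.7 [0.2164 0.4783 0.2393] z [ 0. -0. -1.] y [ 0.4121  0.9111 -0.    ] F [-0.2  0.7  0.7] q [ 1.146  0.126 -0.04   1.405 -0.     1.571]
shift tool cm [-33.5  -19.79  -2.07]
cam in tool [ 7.81708444e-02  8.16523747e-05 -1.34379820e-01] look [-3.06338101e-01  2.30586318e-04  9.51922746e-01] [[283.76718607   0.         257.91704737]
 [  0.         283.76718607 185.5654024 ]
 [  0.           0.           1.        ]]
```

>>> arm_command([
  {"delta_pos":[-4,-1.5,-0.1],"rot":[0,0,0],"gripper":1},
  {"delta_pos":[-4,-1.5,-0.1],"rot":[0,0,0],"gripper":1},
  {"delta_pos":[-4,-1.5,-0.1],"rot":[0,0,0],"gripper":1},
  {"delta_pos":[-4,-1.5,-0.1],"rot":[0,0,0],"gripper":1},
  {"delta_pos":[-4,-1.5,-0.1],"rot":[0,0,0],"gripper":1},
  {"delta_pos":[-4,-1.5,-0.1],"rot":[0,0,0],"gripper":1},
  {"delta_pos":[-4,-1.5,-0.1],"rot":[0,0,0],"gripper":1},
])

```text
time_s: 1.4
tool_pos: [0.4292, 0.2659, 0.2466]
orientation: [0.662, 3.071, 0.001]
ft_force: [0.6, 1.1, 0.4]
gripper_width: 0.0852
finger_force: 0.0
```

>>> arm_command([
  {"delta_pos":[-4,-1.5,-0.1],"rot":[0,0,0],"gripper":1},
  {"delta_pos":[-4,-1.5,-0.1],"rot":[0,0,0],"gripper":1},
  {"delta_pos":[-4,-1.5,-0.1],"rot":[0,0,0],"gripper":1},
  {"delta_pos":[0,0,0],"rot":[0,0,0],"gripper":1},
  {"delta_pos":[0,0,0],"rot":[0,0,0],"gripper":1},
])

```text
time_s: 1.9
tool_pos: [0.5194, 0.176, 0.2489]
orientation: [-0.666, -3.069, 0.0]
ft_force: [-1.1, -1.2, 0.5]
gripper_width: 0.0854
finger_force: 0.0
```

```bash
python3 - <<'E'
from h import *
togo([0.52,0.174,0.25])
im,d,W=cloud("wrist"); np.savez('w1.npz',im=im,W=W); save(im,'w1.png')
for t in("gauge_head","holder"): print(t,[(np.round(x["extent"]).tolist(),round(x["conf"],2)) for x in models.spot_in(t,"wrist")[:2]])
P=W.reshape(-1,3); m=(np.hypot(P[:,0]-.52,P[:,1]-.174)<.05)
T=P[m&(P[:,2]>.100)&(P[:,2]<.125)]
print(len(T),T.mean(0),np.percentile(T[:,2],[5,50,95]),cv2.minAreaRect((T[:,:2]*1000).astype(np.float32)))
E
```

```text
pose 1.9 [0.5194 0.176  0.2489] z [-8.e-04  1.e-04 -1.e+00] y [ 4.142e-01  9.102e-01 -3.000e-04] F [-1.1 -1.2  0.5] q [0.326 0.172 0.035 1.435 0.    0.754]
shift tool cm [-0.13 -0.16 -0.11]
gauge_head [([256.0, 172.0, 46.0, 55.0], 0.77)]
holder [([258.0, 150.0, 45.0, 37.0], 0.9), ([177.0, 62.0, 30.0, 34.0], 0.51)]
1233 [0.51711783 0.17396466 0.11003249] [0.10578823 0.11075286 0.11219977] ((518.9811401367188, 173.1076202392578), (36.2164306640625, 35.99918746948242), 30.88201904296875)
```

View pics/w1.png

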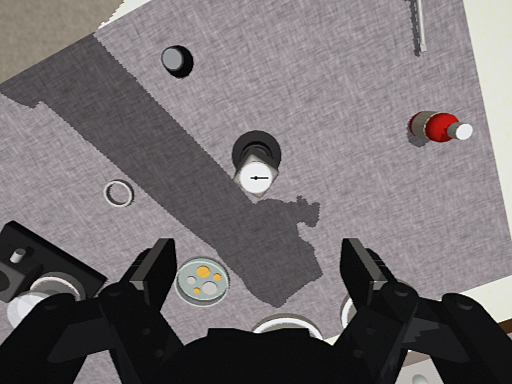

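>>> arm_command([
  {"delta_pos":[0,0,0],"rot":[0,0,0.121],"gripper":1},
  {"delta_pos":[0,0,0],"rot":[0,0,0.121],"gripper":1},
  {"delta_pos":[0,0,0],"rot":[0,0,0.121],"gripper":1},
  {"delta_pos":[0,0,0],"rot":[0,0,0.121],"gripper":1},
  {"delta_pos":[0,0,0],"rot":[0,0,0.121],"gripper":1},
  {"delta_pos":[-0.24,-0.19,2],"rot":[0,0,0],"gripper":1},
  {"delta_pos":[0,0,2],"rot":[0,0,0],"gripper":1},
  {"delta_pos":[0,0,0],"rot":[0,0,0],"gripper":1},
])

```text
time_s: 2.85
tool_pos: [0.5166, 0.1744, 0.2071]
orientation: [-1.543, -2.733, 0.005]
ft_force: [-1.8, 0.7, -0.2]
gripper_width: 0.0852
finger_force: 0.0
```

```bash
python3 - <<'E'
from h import *
togo([0.519,0.173,0.075],down(np.radians(30.9)))
im,d,W=cloud("wrist")
P=W.reshape(-1,3); m=(np.hypot(P[:,0]-.52,P[:,1]-.174)<.04)
T=P[m&(P[:,2]>.105)&(P[:,2]<.125)]
print(len(T),T.mean(0),cv2.minAreaRect((T[:,:2]*1000).astype(np.float32)))
E
```

```text
pose 2.85 [0.5166 0.1744 0.2071] z [-0.0038 -0.0012 -1.    ] y [ 0.8561  0.5168 -0.0039] F [-1.8  0.7 -0.2] q [ 0.326  0.169 -0.06   1.346  0.     1.353]
shift tool cm [-0.26  0.19 13.21]
rot tool [-0.0039 -0.0009  0.0038]
1572 [0.51787589 0.17505695 0.11033701] ((518.494140625, 173.97190856933594), (35.813987731933594, 34.780601501464844), 31.933734893798828)
```

>>> arm_command([
  {"delta_pos":[-0.2,0.15,3],"rot":[-0.004,0,0.007],"gripper":1},
  {"delta_pos":[0,0,3],"rot":[0,0,0],"gripper":1},
  {"delta_pos":[0,0,3],"rot":[0,0,0],"gripper":1},
  {"delta_pos":[0,0,2.5],"rot":[0,0,0],"gripper":1},
  {"delta_pos":[0,0,1.7],"rot":[0,0,0],"gripper":1},
  {"delta_pos":[0,0,0],"rot":[0,0,0],"gripper":1},
  {"delta_pos":[0,0,0],"rot":[0,0,0],"gripper":1},
])

```text
time_s: 3.6
tool_pos: [0.5217, 0.1736, 0.0786]
orientation: [1.554, 2.727, 0.007]
ft_force: [0.3, -0.7, 0.7]
gripper_width: 0.0856
finger_force: 0.0
```

```bash
python3 - <<'E'
from h import *
togo([0.5188,0.1735,0.075],down(np.radians(31.3)))
E
```

```text
pose 3.6 [0.5217 0.1736 0.0786] z [ 0.0045  0.0024 -1.    ] y [0.8604 0.5096 0.0051] F [ 0.3 -0.7  0.7] q [ 3.210e-01  2.160e-01 -2.880e-01  1.062e+00  1.000e-03  1.357e+00]
shift tool cm [ 0.13 -0.25  0.36]
rot tool [ 0.0051  0.0002 -0.0115]
```

>>> arm_command([
  {"delta_pos":[0.1,-0.2,0.35],"rot":[0.004,0,-0.008],"gripper":1},
  {"delta_pos":[0,0,0],"rot":[0,0,0],"gripper":1},
  {"delta_pos":[0,0,0],"rot":[0,0,0],"gripper":-1},
  {"delta_pos":[0,0,0],"rot":[0,0,0],"gripper":-1},
  {"delta_pos":[0,0,0],"rot":[0,0,0],"gripper":-1},
  {"delta_pos":[0,0,0],"rot":[0,0,0],"gripper":-1},
  {"delta_pos":[0,0,0],"rot":[0,0,0],"gripper":-1},
  {"delta_pos":[0,0,0],"rot":[0,0,0],"gripper":-1},
], newtons=80)

```text
time_s: 4.4
tool_pos: [0.5194, 0.1729, 0.0741]
orientation: [1.546, 2.735, 0.001]
ft_force: [0.2, -0.9, 3.0]
gripper_width: 0.0355
finger_force: 80.4
```

```bash
python3 - <<'E'
from h import *
for i in range(3):
  s=bot.get_state(); print(s["gripper_width"],s["finger_force"],s["wrist_torque"]); togo([0.5188,0.1735,0.075],down(np.radians(31.3))); get_image("wrist")
E
```

```text
0.035549009581637675 80.36604881286621 [ 0.04070169 -0.06045777  0.01487696]
pose 4.4 [0.5194 0.1729 0.0741] z [ 7.e-04  2.e-04 -1.e+00] y [8.567e-01 5.158e-01 7.000e-04] F [ 0.2 -0.9  3. ] q [ 0.321  0.218 -0.296  1.056 -0.     1.35 ]
shift tool cm [ 0.08 -0.02 -0.09]
rot tool [ 0.0007  0.0002 -0.0043]
0.035186777713080215 80.36076307296753 [-0.0419931   0.0112857   0.02321637]
pose 4.45 [0.5194 0.1729 0.0742] z [ 8.e-04  2.e-04 -1.e+00] y [8.567e-01 5.158e-01 8.000e-04] F [ 0.1 -0.2  3.2] q [ 0.321  0.218 -0.296  1.056 -0.     1.35 ]
shift tool cm [ 0.08 -0.02 -0.08]
rot tool [ 0.0008  0.0002 -0.0044]
0.0353087381992449 80.35455465316772 [ 0.03652812 -0.03984     0.01121271]
pose 4.5 [0.5194 0.1729 0.0741] z [ 8.e-04  2.e-04 -1.e+00] y [8.567e-01 5.158e-01 8.000e-04] F [0.5 1.2 4.3] q [ 0.321  0.218 -0.296  1.056 -0.     1.35 ]
shift tool cm [ 0.08 -0.02 -0.09]
rot tool [ 0.0008  0.0002 -0.0044]
```

>>> arm_command([
  {"delta_pos":[0,0,-1],"rot":[0,0,0],"gripper":-1},
  {"delta_pos":[0,0,-2],"rot":[0,0,0],"gripper":-1},
  {"delta_pos":[0,0,-3],"rot":[0,0,0],"gripper":-1},
  {"delta_pos":[0,0,-3],"rot":[0,0,0],"gripper":-1},
  {"delta_pos":[0,0,-3],"rot":[0,0,0],"gripper":-1},
  {"delta_pos":[0,0,-3],"rot":[0,0,0],"gripper":-1},
  {"delta_pos":[0,0,0],"rot":[0,0,0],"gripper":-1},
  {"delta_pos":[0,0,0],"rot":[0,0,0],"gripper":-1},
])

```text
time_s: 5.35
tool_pos: [0.519, 0.1729, 0.2239]
orientation: [1.546, 2.735, 0.0]
ft_force: [-0.6, -0.2, -2.2]
gripper_width: 0.0352
finger_force: 81.2
```

```bash
python3 - <<'E'
from h import *
h=np.radians(26.4); a=np.array([-np.cos(h)*np.sin(np.radians(25)),-np.sin(h)*np.sin(np.radians(25)),np.cos(np.radians(25))])
T=np.array([.5,-.232,.0928])
s=bot.get_state(); r=R.from_rotvec(s["orientation"])
tilt,_=R.align_vectors([a],[[0,0,1]]); Rt=tilt*down(np.radians(31))
togo([0.45,-0.255,0.24],Rt); print(Rt.as_rotvec(),s["gripper_width"])
im,d,W=cloud("wrist"); save(im,'w2.png')
c=get_calibration("wrist"); Ti=np.array(c["world_to_cam"])@np.r_[np.c_[r.as_matrix(),s["tool_pos"]],[[0,0,0,1]]]
# gauge region: points in tool frame
P=r.inv().apply(W.reshape(-1,3)-s["tool_pos"]).reshape(W.shape)
m=(abs(P[...,0])<.03)&(abs(P[...,1])<.03)&(P[...,2]>-.04)&(P[...,2]<.08)
print(m.sum()); Q=P[m]
for lo in np.arange(-.04,.07,.01):
    q=Q[(Q[:,2]>=lo)&(Q[:,2]<lo+.01)]
    if len(q)>5: print(round(lo,3),len(q),'x',q[:,0].min().round(4),q[:,0].max().round(4),'y',q[:,1].min().round(4),q[:,1].max().round(4))
E
```

```text
pose 5.35 [0.519  0.1729 0.2239] z [ 3.e-04  1.e-04 -1.e+00] y [8.567e-01 5.158e-01 3.000e-04] F [-0.6 -0.2 -2.2] q [ 0.322  0.168 -0.024  1.379  0.     1.35 ]
shift tool cm [-33.09 -27.99  -1.61]
rot tool [-0.4346 -0.0352  0.0009]
[1.40373602 2.48109502 0.52331579] 0.035205980835642
11923
-0.04 7169 x -0.0167 0.0192 y -0.03 0.0299
-0.03 1416 x -0.0118 0.0191 y -0.03 0.0299
-0.02 1163 x 0.0055 0.019 y -0.0299 0.03
-0.01 933 x 0.0059 0.019 y -0.0299 0.0299
0.0 480 x 0.0061 0.0188 y -0.0287 0.0296
0.02 165 x 0.0095 0.0144 y -0.0102 0.0096
0.03 203 x 0.0059 0.0144 y -0.0122 0.0123
0.04 185 x 0.0021 0.0144 y -0.0135 0.0136
0.05 158 x 0.003 0.0143 y -0.0134 0.0134
0.06 51 x 0.0018 0.0142 y -0.0128 0.0137
```

View pics/w2.png

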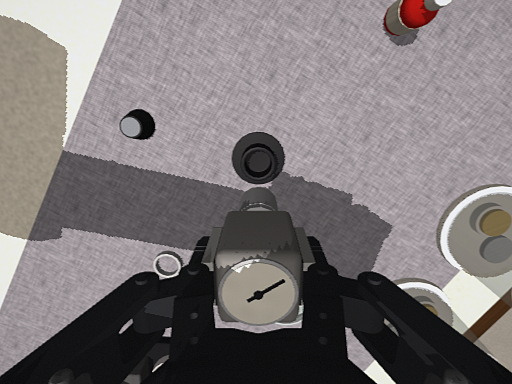

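>>> arm_command([
  {"delta_pos":[-3.3,-2.8,-0.2],"rot":[0,0,0],"gripper":-1},
  {"delta_pos":[-3.3,-2.8,-0.2],"rot":[0,0,0],"gripper":-1},
  {"delta_pos":[-3.3,-2.8,-0.2],"rot":[0,0,0],"gripper":-1},
  {"delta_pos":[-3.3,-2.8,-0.2],"rot":[0,0,0],"gripper":-1},
  {"delta_pos":[-3.3,-2.8,-0.2],"rot":[0,0,0],"gripper":-1},
  {"delta_pos":[-3.3,-2.8,-0.2],"rot":[0,0,0],"gripper":-1},
  {"delta_pos":[-3.3,-2.8,-0.2],"rot":[0,0,0],"gripper":-1},
  {"delta_pos":[-3.3,-2.8,-0.2],"rot":[0,0,0],"gripper":-1},
])

```text
time_s: 6.2
tool_pos: [0.4618, -0.1701, 0.2381]
orientation: [-1.544, -2.732, 0.001]
ft_force: [0.5, -0.2, -2.1]
gripper_width: 0.0351
finger_force: 81.2
```

>>> arm_command([
  {"delta_pos":[-3.3,-2.8,0],"rot":[0,0,0],"gripper":-1},
  {"delta_pos":[-3.3,-2.8,0],"rot":[0,0,0],"gripper":-1},
  {"delta_pos":[0,0,0],"rot":[-0.109,-0.009,0],"gripper":-1},
  {"delta_pos":[0,0,0],"rot":[-0.109,-0.009,0],"gripper":-1},
  {"delta_pos":[0,0,0],"rot":[-0.109,-0.009,0],"gripper":-1},
  {"delta_pos":[0,0,0],"rot":[-0.109,-0.009,0],"gripper":-1},
  {"delta_pos":[0,0,0],"rot":[0,0,0],"gripper":-1},
  {"delta_pos":[0,0,0],"rot":[0,0,0],"gripper":-1},
])

```text
time_s: 7.0
tool_pos: [0.4483, -0.2542, 0.2384]
orientation: [1.406, 2.482, 0.522]
ft_force: [0.0, -0.3, -2.4]
gripper_width: 0.0354
finger_force: 81.3
```

```bash
cat >> h.py <<'E'
h=np.radians(26.4); a=np.array([-np.cos(h)*np.sin(np.radians(25)),-np.sin(h)*np.sin(np.radians(25)),np.cos(np.radians(25))])
tilt,_=R.align_vectors([a],[[0,0,1]]); Rt=tilt*down(np.radians(31))
E
python3 - <<'E'
from h import *
togo([0.45,-0.255,0.24],Rt)
im,d,W=cloud("wrist"); np.savez('w3.npz',im=im,W=W); save(im,'w3.png')
for t in("tester","nipple","collar","gauge"): print(t,[(np.round(x["extent"]).tolist(),round(x["conf"],2)) for x in models.spot_in(t,"wrist")[:2]])
P=W.reshape(-1,3); 
m=(np.hypot(P[:,0]-.5,P[:,1]+.232)<.035)&(P[:,2]>.05)&(P[:,2]<.105); Q=P[m]
u=(Q-np.array([.5,-.232,.0928]))
k=u@a; x=Rt.inv().apply(u)
for lo in np.arange(-.045,.012,.003):
    q=x[(k>=lo)&(k<lo+.003)]
    if len(q)>3: print(lo.round(3),len(q),'x',q[:,0].min().round(4),q[:,0].max().round(4),'y',q[:,1].min().round(4),q[:,1].max().round(4),q.mean(0).round(4))
B=P[(P[:,2]>.010)&(P[:,2]<.02)&(np.hypot(P[:,0]-.553,P[:,1]+.205)<.11)]; print(len(B),cv2.minAreaRect((B[:,:2]*1000).astype(np.float32)))
E
```

```text
pose 7.0 [ 0.4483 -0.2542  0.2384] z [ 0.3765  0.188  -0.9071] y [0.7749 0.4728 0.4196] F [ 0.  -0.3 -2.4] q [-0.736 -0.043 -0.282  1.166  0.403  0.328]
shift tool cm [-0.16  0.16 -0.1 ]
rot tool [-0.0019 -0.0012 -0.0013]
tester [([272.0, 156.0, 133.0, 87.0], 0.9), ([250.0, 170.0, 27.0, 27.0], 0.73)]
nipple [([250.0, 169.0, 32.0, 35.0], 0.83)]
collar [([251.0, 169.0, 26.0, 26.0], 0.8)]
gauge [([259.0, 257.0, 85.0, 142.0], 0.58)]
-0.045 32 x -0.0275 0.0285 y -0.0116 0.0143 [ 0.0123 -0.0027  0.0436]
-0.042 33 x -0.0249 0.0266 y -0.0185 0.0166 [ 0.0104 -0.0069  0.0402]
-0.039 42 x -0.0265 0.0282 y -0.0217 0.0178 [ 0.0072 -0.0093  0.0377]
-0.036 208 x -0.0103 0.0183 y -0.019 0.0177 [0.0084 0.0003 0.0343]
-0.033 5 x 0.0128 0.0175 y -0.0101 0.0072 [ 0.0142 -0.0041  0.0328]
-0.024 12 x 0.002 0.0141 y -0.0141 0.0141 [0.0102 0.0024 0.0221]
-0.021 134 x -0.0155 0.0143 y -0.0152 0.0141 [ 0.0003 -0.002   0.0186]
-0.018 237 x -0.0153 0.0139 y -0.0152 0.0141 [0.0011 0.0001 0.0174]
-0.015 5 x 0.0036 0.0083 y -0.0069 0.0063 [0.0064 0.0002 0.0126]
-0.012 45 x -0.0093 0.0087 y -0.009 0.0085 [0.0019 0.0003 0.01  ]
-0.009 70 x -0.0088 0.008 y -0.0089 0.0075 [ 0.0006 -0.0007  0.0077]
-0.006 34 x -0.0052 0.0046 y -0.0055 0.0053 [ 0.001  -0.0005  0.0046]
-0.003 40 x -0.0047 0.0032 y -0.0043 0.0033 [-0.0002 -0.0006  0.0012]
0.0 9 x -0.0019 0.0016 y -0.0031 0.0022 [-0.0003 -0.0005 -0.0004]
3331 ((552.15673828125, -206.67564392089844), (159.3224639892578, 109.58609771728516), 26.373756408691406)
```

View pics/w3.png

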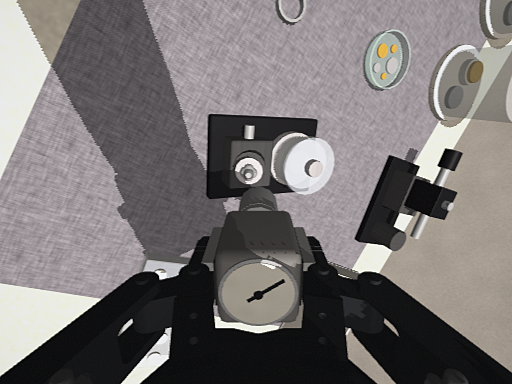

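The nipple shows at (250,169) with the collar as a clean ring. It agrees with the model pose to within 1 mm.

```bash
cat >> h.py <<'E'
T=np.array([.4998,-.2327,.0925])
def tgt(g): return T+a*(.0641+g)-Rt.apply([.0003,0,0])
E
python3 - <<'E'
from h import *
togo(tgt(.015),Rt)
E
```

```text
pose 7.25 [ 0.4501 -0.2539  0.2397] z [ 0.3786  0.1883 -0.9062] y [0.7722 0.4755 0.4215] F [-0.7  0.2 -1.7] q [-0.734 -0.043 -0.279  1.165  0.404  0.328]
shift tool cm [-0.23 -1.36  7.71]
rot tool [ 0.0003 -0.0003  0.0023]
```

>>> arm_command([
  {"delta_pos":[-0.23,-1.36,1.5],"rot":[0,0,0],"gripper":-1},
  {"delta_pos":[0,0,2],"rot":[0,0,0],"gripper":-1},
  {"delta_pos":[0,0,2],"rot":[0,0,0],"gripper":-1},
  {"delta_pos":[0,0,1.5],"rot":[0,0,0],"gripper":-1},
  {"delta_pos":[0,0,0.7],"rot":[0,0,0],"gripper":-1},
  {"delta_pos":[0,0,0],"rot":[0,0,0],"gripper":-1},
  {"delta_pos":[0,0,0],"rot":[0,0,0],"gripper":-1},
  {"delta_pos":[0,0,0],"rot":[0,0,0],"gripper":-1},
])

```text
time_s: 8.05
tool_pos: [0.4697, -0.2486, 0.1654]
orientation: [1.401, 2.48, 0.523]
ft_force: [0.9, 0.8, -2.5]
gripper_width: 0.0356
finger_force: 81.3
```

```bash
python3 - <<'E'
from h import *
togo(tgt(.015),Rt)
s=bot.get_state(); r=R.from_rotvec(s["orientation"])
im,d,W=cloud("wrist")
save(cv2.resize(im[100:260,180:340],None,fx=3.5,fy=3.5),'w4.png')
togo(tgt(.015),Rt)
P=r.inv().apply(W.reshape(-1,3)-s["tool_pos"])
P=P[(np.hypot(P[:,0],P[:,1])<.024)&(P[:,2]>.02)&(P[:,2]<.12)]
for lo in np.arange(.02,.12,.004):
    q=P[(P[:,2]>=lo)&(P[:,2]<lo+.004)]
    if len(q)>3: print(lo.round(3),len(q),'x',q[:,0].min().round(4),q[:,0].max().round(4),'y',q[:,1].min().round(4),q[:,1].max().round(4))
E
```

```text
pose 8.05 [ 0.4697 -0.2486  0.1654] z [ 0.3806  0.1871 -0.9056] y [0.7721 0.4747 0.4226] F [ 0.9  0.8 -2.5] q [-0.698 -0.007 -0.409  0.981  0.398  0.368]
shift tool cm [0.05 0.01 0.14]
rot tool [0.0015 0.0018 0.0017]
pose 8.1 [ 0.4696 -0.2486  0.1653] z [ 0.3807  0.187  -0.9056] y [0.7722 0.4745 0.4226] F [-0.3  0.8 -1.7] q [-0.698 -0.007 -0.41   0.981  0.398  0.368]
shift tool cm [0.05 0.02 0.13]
rot tool [0.0015 0.0019 0.0015]
0.02 8 x 0.012 0.0136 y -0.007 0.005
0.024 125 x 0.0106 0.0144 y -0.009 0.0081
0.028 76 x 0.0087 0.0145 y -0.0112 0.0102
0.032 80 x 0.007 0.0146 y -0.0113 0.0118
0.036 75 x 0.0066 0.0143 y -0.0123 0.012
0.04 78 x 0.0044 0.0146 y -0.0134 0.0122
0.044 73 x 0.003 0.0141 y -0.0135 0.0132
0.048 72 x 0.001 0.0142 y -0.0137 0.0136
0.052 65 x 0.0042 0.0146 y -0.0134 0.0123
0.056 59 x 0.0029 0.0144 y -0.0136 0.0132
0.06 51 x 0.0036 0.0142 y -0.0138 0.0128
0.084 15 x 0.0065 0.0084 y -0.0039 0.0043
0.088 72 x 0.0027 0.01 y -0.009 0.0086
0.092 15 x 0.0029 0.0102 y -0.0091 0.0086
0.096 410 x -0.0045 0.0157 y -0.0155 0.0149
0.1 35 x 0.0046 0.016 y -0.0146 0.014
0.112 354 x -0.0084 0.0194 y -0.0182 0.0187
0.116 178 x -0.0138 0.0197 y -0.0233 0.0178
```

View pics/w4.png

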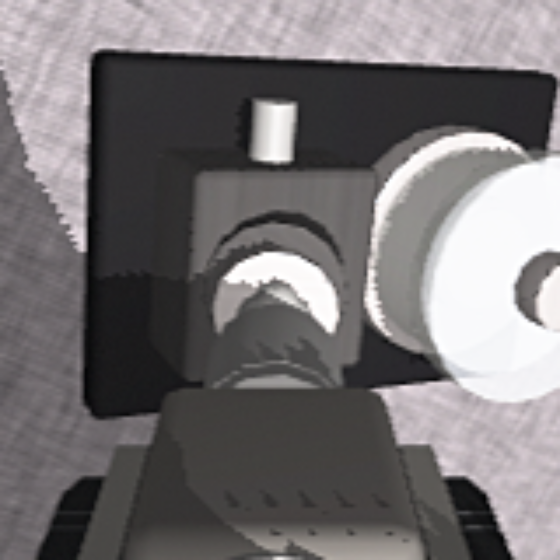

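The coupler at (270,330) in the crop sits directly over the nipple, in line with the collar. Relative to the coupler, the nipple is under 0.5 mm off.

>>> arm_command([
  {"delta_pos":[0.04,0,0.7],"rot":[0.0015,0.0018,0],"gripper":-1},
  {"delta_pos":[0,0,0.7],"rot":[0,0,0],"gripper":-1},
  {"delta_pos":[0,0,0.5],"rot":[0,0,0],"gripper":-1},
  {"delta_pos":[0,0,0.2],"rot":[0,0,0],"gripper":-1},
  {"delta_pos":[0,0,0],"rot":[0,0,0],"gripper":-1},
  {"delta_pos":[0,0,0],"rot":[0,0,0],"gripper":-1},
])

```text
time_s: 8.7
tool_pos: [0.477, -0.2439, 0.1453]
orientation: [1.403, 2.483, 0.524]
ft_force: [0.1, 0.1, -2.6]
gripper_width: 0.0354
finger_force: 81.3
```

```bash
cat >> h.py <<'E'
def rep():
    s=bot.get_state(); togo(tgt(-.0265),Rt); print('axial F',s["ft_force"]@a,'torque',s["wrist_torque"].round(2),'w',s["gripper_width"],'tool F',R.from_rotvec(s["orientation"]).inv().apply(s["ft_force"]).round(1))
E
python3 -c "from h import *;rep()"
```

```text
pose 8.7 [ 0.477  -0.2439  0.1453] z [ 0.3774  0.1889 -0.9066] y [0.7731 0.4745 0.4208] F [ 0.1  0.1 -2.6] q [-0.68   0.009 -0.439  0.933  0.394  0.386]
shift tool cm [-0.05  0.07  2.1 ]
rot tool [-0.0005 -0.0014  0.0011]
axial F -2.3513087440024405 torque [-0.31  0.57  0.04] w 0.035411845294142805 tool F [ 0.1 -1.   2.4]
```

>>> arm_command([
  {"delta_pos":[0,0.04,0.2],"rot":[0,0,0],"gripper":-1},
  {"delta_pos":[0,0,0.2],"rot":[0,0,0],"gripper":-1},
  {"delta_pos":[0,0,0.2],"rot":[0,0,0],"gripper":-1},
  {"delta_pos":[0,0,0.2],"rot":[0,0,0],"gripper":-1},
  {"delta_pos":[0,0,0],"rot":[0,0,0],"gripper":-1},
])

```text
time_s: 9.2
tool_pos: [0.4808, -0.2428, 0.1393]
orientation: [1.402, 2.481, 0.523]
ft_force: [-1.2, -1.3, 2.0]
gripper_width: 0.0352
finger_force: 81.5
```

```bash
python3 -c "from h import *;rep()"
```

```text
pose 9.2 [ 0.4808 -0.2428  0.1393] z [ 0.3792  0.1873 -0.9062] y [0.7726 0.4747 0.4215] F [-1.2 -1.3  2. ] q [-0.673  0.014 -0.448  0.914  0.393  0.394]
shift tool cm [ 0.03 -0.02  1.39]
rot tool [0.0003 0.0008 0.0015]
axial F 2.483527783609014 torque [-0.32  0.38 -0.12] w 0.03515019230069497 tool F [-0.6 -0.7 -2.5]
```

>>> arm_command([
  {"delta_pos":[0,0,0.2],"rot":[0,0,0],"gripper":-1},
  {"delta_pos":[0,0,0.2],"rot":[0,0,0],"gripper":-1},
  {"delta_pos":[0,0,0.2],"rot":[0,0,0],"gripper":-1},
  {"delta_pos":[0,0,0.2],"rot":[0,0,0],"gripper":-1},
  {"delta_pos":[0,0,0],"rot":[0,0,0],"gripper":-1},
])

```text
time_s: 9.7
tool_pos: [0.4838, -0.2409, 0.1312]
orientation: [1.402, 2.482, 0.523]
ft_force: [-0.7, -2.9, 3.7]
gripper_width: 0.0351
finger_force: 81.7
```

```bash
python3 -c "from h import *;rep()"
```

```text
pose 9.7 [ 0.4838 -0.2409  0.1312] z [ 0.3781  0.1883 -0.9064] y [0.7728 0.4748 0.4211] F [-0.7 -2.9  3.7] q [-0.667  0.021 -0.459  0.894  0.392  0.401]
shift tool cm [-0.01 -0.    0.51]
rot tool [-0.0002 -0.0005  0.0015]
axial F 4.144903377451879 torque [-0.48  0.04 -0.21] w 0.035070888185523674 tool F [-2.3 -0.4 -4.1]
```

>>> arm_command([
  {"delta_pos":[0,0,0.2],"rot":[0,0,0],"gripper":-1},
  {"delta_pos":[0,0,0.2],"rot":[0,0,0],"gripper":-1},
  {"delta_pos":[0,0,0.15],"rot":[0,0,0],"gripper":-1},
  {"delta_pos":[0,0,0],"rot":[0,0,0],"gripper":-1},
  {"delta_pos":[0,0,0],"rot":[0,0,0],"gripper":-1},
])

```text
time_s: 10.2
tool_pos: [0.4856, -0.24, 0.1268]
orientation: [1.402, 2.482, 0.523]
ft_force: [-3.5, -2.0, 8.5]
gripper_width: 0.0351
finger_force: 82.7
```

```bash
python3 -c "from h import *;rep()"
```

```text
pose 10.2 [ 0.4856 -0.24    0.1268] z [ 0.3785  0.1878 -0.9063] y [0.7729 0.4746 0.4211] F [-3.5 -2.   8.5] q [-0.663  0.024 -0.466  0.882  0.391  0.405]
shift tool cm [-0.   -0.    0.03]
rot tool [-0.0001  0.0001  0.0013]
axial F 9.460126349665105 torque [-0.32  0.39 -0.05] w 0.03513824586135192 tool F [-0.2 -0.1 -9.5]
```

>>> arm_command([
  {"delta_pos":[0,0,0.1],"rot":[0,0,0],"gripper":-1},
  {"delta_pos":[0,0,0.1],"rot":[0,0,0],"gripper":-1},
  {"delta_pos":[0,0,0],"rot":[0,0,0],"gripper":-1},
  {"delta_pos":[0,0,0],"rot":[0,0,0],"gripper":-1},
  {"delta_pos":[0,0,0],"rot":[0,0,0],"gripper":-1},
])

```text
time_s: 10.7
tool_pos: [0.4859, -0.2401, 0.1267]
orientation: [1.403, 2.48, 0.521]
ft_force: [-15.0, -3.2, 20.6]
gripper_width: 0.0353
finger_force: 84.9
```

```bash
python3 - <<'E'
from h import *
rep()
s=bot.get_state(); r=R.from_rotvec(s["orientation"])
im,d,W=cloud("wrist"); rep()
save(cv2.resize(im[100:260,180:340],None,fx=3.5,fy=3.5),'w5.png')
P=r.inv().apply(W.reshape(-1,3)-s["tool_pos"])
P=P[(np.hypot(P[:,0],P[:,1])<.024)&(P[:,2]>.02)&(P[:,2]<.12)]
for lo in np.arange(.048,.09,.002):
    q=P[(P[:,2]>=lo)&(P[:,2]<lo+.002)]
    if len(q)>3: print(lo.round(3),len(q),'x',q[:,0].max().round(4),'y',q[:,1].min().round(4),q[:,1].max().round(4))
E
```

```text
pose 10.7 [ 0.4859 -0.2401  0.1267] z [ 0.3791  0.1864 -0.9064] y [0.7732 0.4743 0.4209] F [-15.   -3.2  20.6] q [-0.662  0.024 -0.467  0.88   0.39   0.407]
shift tool cm [ 0.02 -0.01  0.  ]
rot tool [-0.0003  0.0016  0.0008]
axial F 24.984293403817894 torque [0.16 1.66 0.39] w 0.03526390052706095 tool F [  4.1  -4.4 -25. ]
pose 10.75 [ 0.4859 -0.2401  0.1267] z [ 0.3791  0.1864 -0.9064] y [0.7732 0.4743 0.4209] F [-14.4  -2.7  21.7] q [-0.662  0.024 -0.467  0.88   0.39   0.407]
shift tool cm [ 0.02 -0.01  0.  ]
rot tool [-0.0003  0.0016  0.0008]
axial F 25.625078785338445 torque [0.12 1.62 0.44] w 0.03522925137404144 tool F [  4.2  -3.2 -25.6]
0.048 30 x 0.0145 y -0.0136 0.0106
0.05 38 x 0.0144 y -0.0139 0.0129
0.052 36 x 0.0145 y -0.0132 0.0137
0.054 29 x 0.0146 y -0.0126 0.0115
0.056 29 x 0.0144 y -0.0135 0.0133
0.058 32 x 0.0143 y -0.0136 0.0125
0.06 32 x 0.0144 y -0.0129 0.0119
0.062 42 x 0.0152 y -0.0147 0.0144
0.064 121 x 0.0157 y -0.0149 0.0153
0.066 30 x 0.0157 y -0.0142 0.0138
0.068 25 x 0.0156 y -0.015 0.0131
0.07 245 x 0.0191 y -0.0184 0.018
0.072 183 x 0.0195 y -0.0185 0.0182
0.074 105 x 0.0193 y -0.0222 0.0173
0.076 157 x 0.0191 y -0.0237 0.0167
0.078 80 x 0.0214 y -0.0237 0.0176
0.08 58 x 0.0234 y -0.0116 0.0145
0.082 46 x 0.0238 y -0.0069 0.0162
0.084 44 x 0.0235 y -0.0038 0.0172
0.086 42 x 0.0238 y 0.0018 0.0165
0.088 40 x 0.0214 y 0.0067 0.0175
```

View pics/w5.png

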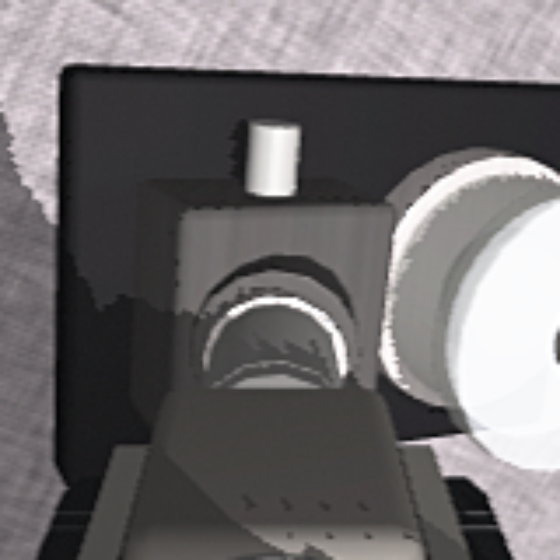

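The coupler's edge sits concentric on the collar (bright ring at about (275,345)). The collar is about 7 mm above the boss, down from 16 mm, and the axial force jumped to 25 N with no further travel, so it is at its stop.

```bash
python3 -c "from h import *;print(workorder.sign_off())"
```

```text
the job is handed in; nothing more can be done
None
```

The gauge is snapped onto the nipple with the collar pushed down to its stop. The gripper is still holding it pressed there at about 25 N, and the job was handed in at about 10.8 s; I saw no result from the judging.

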